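Uncover the connector and park its hood in the rack

ROBOT

A 6-joint arm with a two-finger parallel gripper is mounted at the origin on the work surface. World frame = base frame: x ahead of the robot, y to its left, z up, the work surface at z = 0. Lengths are in m, angles in rad, forces in N, time in s.
With the tool pointing down it reaches from about 0.35 to 0.775 m from the base axis. Payload 5.5 kg.
Tool frame: the origin (TCP) lies midway between the tips of the shut fingers; the grasp point (between the pads) lies 19 mm behind it; z points along the fingers, y is the line along which they close (so a half turn about z gives the same grasp; the last joint's range is limited). The gripper opens to 85 mm and grips with 20 to 120 N. Pads are 22 mm wide; open, the fingers measure 114 mm over their backs; the gripper's body (76 mm by 85 mm) begins 54 mm behind the grasp point. The pads swing forward as they close: fully open they stand 13 mm farther back than shut.
Start: joints at [1.09, 0.313, 0.046, 1.304, 0, 1.431], TCP at [0.192, 0.542, 0.231] pointing down, gripper open.
Joint ranges: [-2.76, 2.76], [-0.86, 1.69], [-1.03, 1.26], [-2.2, 2.34], [-1.47, 1.5], [-3.14, 3.14]. Speed limits (rad/s): [2.57, 2.57, 3.14, 3.14, 3.14, 3.14].

INTERFACE

Orientations are given as a unit quaternion [w, x, y, z].
In Python, from workcell import get_state, read_camera, camera_info, hand_in, recognise gives the robot as it stands.
- The arm moves only by the tool arm_command, never from a script. Its argument "moves" is one flat list of numbers, 7 for each row, row after row: the opening, from -1 (shut) to 1 (fully open), then the shift along the tool's x, y, z in mm, then the turn, a rotation vector about the tool's x, y, z in rad. A call has 1 to 8 rows; each row shifts and turns the commanded pose from where the row before left it, along the tool's axes as they then stand; what a row does not reach is not made up. A row lasts 1/8 s, in which the tool goes at most 62.5 mm and 10.7 degrees, less where a joint would pass 70% of its speed; a pose out of reach is approached as far as the arm can. A call with a gripper value outside its range is refused whole. The fingers move at their own pace and stop on an object; "newtons" is the grip in N (left out, the last holds). Time passes only in rows, so rows that do not move let the fingers close. It gives the time, the measured TCP pose, the force, the opening and the grip force at its end, in the units of the state.
- get_state(): the state, without advancing time (a new reading comes with each control period).
- read_camera(name): name is "scene" or "top" or "wrist"; returns (picture, depth): 400x640x3 uint8, blue, green, red; 400x640 float32, m along the optical axis (not along the pixel's ray), 0 where there is no reading.
- camera_info(name): a dict with "fovy" (degrees; the focal length in pixels is half the picture's height over the tangent of half this angle, whatever the lens; pixels are square), "cx", "cy" (the principal point, pixels), "eye" and "orientation" of the camera in the world; the wrist camera has in their place "tool_from_camera" (4x4, takes a point from camera to tool coordinates, whose origin is the TCP and whose axes are the flange's). Camera axes: x right, y down, z forward; pixel columns grow to the right and rows downward; lengths in m; the calibration is good to about 2 mm. A picture is of the moment at which its call begins: read the wrist's pose just before it. camera_info takes no time and is no camera call.
- hand_in(): hands the job in; it is judged then, once.
Trained networks look in the newest picture that a camera, given by its name, has taken for a name from the list of things; names that differ only in an ending like _2 or _b are one class to them, and where a whole thing is asked for, a point or a joint stands for the part that bears it (a point fixed in the world has none). Each returns a list of dicts, best first, with "confidence" (0 to 1); they miss things now and then, are a little off and sometimes report something else, mostly with a low value. They report only what shows in the picture. A call takes as long as a camera call. They do not tell look-alikes from the thing itself.
- recognise(camera, label): "point" ([column, row] in pixels, amid what is visible of it).
The state is a dict: "clock": time; "joint_pos": joint angles; "qvel": joint speeds; "tau": joint torques, N m; "tcp_pos": TCP position; "orientation": TCP orientation; "wrist_force": force on the tool from outside, world axes, zero at the start; "ft_torque": the same for the moment, N m; "finger_gap": finger opening in m; "grip_force": force on a finger pad.
Only numpy, scipy, OpenCV 4.12 (cv2) and the standard library are available. Lean on these libraries where they do the work, as an engineer would, in place of code of your own. Each camera call takes 0.05 s, during which the arm holds its last target. There are 200 camera calls.

TASK

Uncover the connector on the enclosure: take its loose grey hood by the long sides, lift it straight off, stand it upright on the rubber mat and let go. Then take it again by its two narrow ends and lower it into the empty bay of the plywood rack, standing upright on the bay's floor with its ends in line with those of the parked hoods. Do not drop the hood, and leave the parked hoods and the other things on the bench where they are.

Things in the scene. Friction and masses are not known exactly. Their poses are not given: they have to be found in the camera images.
- hood: The loose hood over the connector at the start: a hollow grey plastic box, closed flat top with a small metal plate, open underside, 62 mm long (x), 40 mm wide (y), 75 mm tall, walls 4 mm, about 0.16 kg; the same turned half round. Origin: centre of its underside, z up. It stands loosely over a connector block 50 mm tall with 3 mm play, so it comes off straight up only.
- enclosure: Fixed control enclosure, 224 x 154 mm (x, y), lid top 70 mm above the bench. Mid-lid, under the hood: a connector block 48 x 26 x 50 mm. At the hood's two ends (+x, -x), 6 mm off it, stand metal guard towers 46 mm wide (y), 70 mm above the lid; its long sides are free. Red button 19 mm tall at x 88, y -45 mm. Origin: centre of its underside, on the bench.
- mat: A black rubber mat lying fixed on the bench, 160 x 140 mm (x, y), 3 mm thick: the put-down place. Origin: centre of its underside.
- rack: Fixed plywood rack, base 100 x 190 mm (x, y): three bays along y at -58, 0, +58 mm between upright boards 50 mm long (x), 13 mm thick, tops 80 mm above the bench. A bay is 45 mm wide (y), open at its ends (+x, -x), rubber floor 12 mm above the bench. A hood goes in from above, long axis along x, its top 7 mm above the boards. Origin: centre of its underside.
- free_bay: The one empty bay of the rack (any of the three): the point at the centre of its floor, 12 mm above the bench; axes as the rack's.
- parked_a: A hood like the first, already parked in one of the other bays; centre of its underside.
- parked_b: Another such parked hood; centre of its underside.
- screwdriver: Bystander, loose on the bench: a screwdriver, about 190 mm. Origin: centre of its underside.
- wrench: Bystander, loose on the bench: a wrench, about 170 mm. Origin: centre of its underside.
- tape: Bystander, loose on the bench: a flat black roll, 90 mm across, 24 mm tall, with a 60 mm hole. Origin: centre of its underside.
- jar: Bystander, loose on the bench: a clear jar, 60 mm across, 75 mm tall. Origin: centre of its underside.
- carton: Bystander, loose on the bench: a small cardboard box, 110 x 80 x 60 mm. Origin: centre of its underside.
- plug: Bystander, loose on the bench: a black plug housing, 70 x 36 x 45 mm with a short metal nozzle at one end. Origin: centre of its underside.
Things that resemble listed ones, but are neither listed nor needed, are in the scene too. What is shaped like the hood but green is not meant.

How it is judged:
On the way:
1. the hood stands upright on the rubber mat, let go by the fingers (x of hood in the frame of mat between -0.065 and 0.065 m and y of hood in the frame of mat between -0.055 and 0.055 m and z of hood in the frame of mat between -0.008 and 0.008 m and angle between hood's own z axis and vertical below 0.08 rad and contact force between the fingers and hood below 0.05 N and linear speed of hood below 0.03 m/s), for 0.2 s.
At the end, for the whole second after the job is handed in: The hood stands at rest in the empty bay: upright within 0.06 rad, underside within 3 mm of the floor, centre within 5 mm across and 8 mm along the bay, long axis within 0.12 rad of the bay's (either way round); the two parked hoods within 12 mm of their start (x of hood in the frame of free_bay between -0.008 and 0.008 m and y of hood in the frame of free_bay between -0.005 and 0.005 m and z of hood in the frame of free_bay between -0.003 and 0.003 m and angle between hood's own z axis and vertical below 0.06 rad and angle between the x axis of hood and the x axis of free_bay, either way round below 0.12 rad and linear speed of hood below 0.02 m/s and angular speed of hood below 0.2 rad/s and distance of each of parked_a, parked_b from where it was at the start of the episode below 0.012 m); the robot touches nothing.
It fails at once if the hood is dropped (it moves faster than 0.45 m/s with no finger on it, a fall of about 10 mm) (linear speed of hood above 0.45 m/s and contact force between the fingers and hood below 0.01 N).
It fails at once if a parked hood is moved by more than 20 mm (distance of any of parked_a, parked_b from where it was at the start of the episode above 0.02 m).
It fails at once if a bystander is moved by more than 30 mm (distance of any of screwdriver, wrench, tape, jar, carton, plug from where it was at the start of the episode above 0.03 m).
It also fails if it takes over 64 s, if anything falls off the work surface, if the arm or the gripper's body presses on something with over 40 N, if the wrist force passes 120 N, or if a joint passes its speed limit or range.

## Working session

There is one attempt and no reset: what is moved stays moved. The work goes in short steps, Python scripts to look and compute and a tool call to move; the robot and the scene stay as the last step left them, time stands still between calls to the robot, and variables do not carry over. Pictures are saved under pics/ and viewed, at most 10 in all, crops included, and the job is handed in when it is done.

Besides the shell and the picture viewer there is one more tool, called after "Call:" in YAML: its name, and indented under it one key for each argument. arm_command: Moves the arm, as the interface text tells. Its arguments: {"type":"object","properties":{"moves":{"type":"array"},"newtons":{"type":"number"}},"required":["moves"]}

```bash
mkdir -p pics; ls; cat > h.py <<'E'
import numpy as np, cv2
from scipy.spatial.transform import Rotation as R
from workcell import *
def q2m(q): return R.from_quat([q[1],q[2],q[3],q[0]]).as_matrix()
def cam(name):
    """returns img, depth, K(f,cx,cy), Rwc, twc"""
    i=camera_info(name); s=get_state()
    img,d=read_camera(name)
    f=200/np.tan(np.radians(i["fovy"])/2)
    if name=="wrist":
        T=np.array(i["tool_from_camera"]); Rt=q2m(s["orientation"])
        Rw=Rt@T[:3,:3]; t=Rt@T[:3,3]+np.array(s["tcp_pos"])
    else: Rw=q2m(i["orientation"]); t=np.array(i["eye"])
    return img,d,(f,i["cx"],i["cy"]),Rw,t
def cloud(d,K,Rw,t):
    v,u=np.mgrid[:d.shape[0],:d.shape[1]]
    p=np.stack([(u-K[1])/K[0]*d,(v-K[2])/K[0]*d,d],-1)@Rw.T+t
    p[d<=0]=np.nan
    return p
E
python3 - <<'E'
from h import *
print(get_state())
for n in ["top","scene"]:
    print(camera_info(n))
    img,d,K,Rw,t=cam(n); cv2.imwrite(f"pics/{n}0.png",img)
    P=cloud(d,K,Rw,t); np.savez(f"{n}0.npz",P=P,img=img)
    print(n,(d>0).mean())
    for l in ["hood","enclosure","mat","rack","free_bay","parked_a","screwdriver","wrench","tape","jar","carton","plug"]:
        for r in recognise(n,l)[:4]:
            c,w=map(int,np.round(r["point"])); print(l,round(r["confidence"],2),c,w,P[min(w,399),min(c,639)].round(3))
print(camera_info("wrist"))
E
```

```text
pics
{'clock': 0.0, 'joint_pos': array([1.09040731e+00, 3.13972805e-01, 4.50175088e-02, 1.30360821e+00,
       2.91575606e-06, 1.43122368e+00]), 'qvel': array([ 3.65480199e-04,  1.15352577e-04, -6.11882692e-05, -2.30645929e-04,
        9.86753338e-04,  7.65334465e-04]), 'tau': array([-1.11975492e-03, -4.80628932e+01,  2.98533565e+01,  1.94628682e-02,
       -1.93314982e-04,  2.47652480e-05]), 'tcp_pos': array([0.19195974, 0.54148581, 0.23044033]), 'orientation': array([-2.70918596e-04,  1.69584574e-01,  9.85515242e-01, -8.41031537e-04]), 'wrist_force': array([ 0.09625475, -0.8373078 ,  0.03882852]), 'ft_torque': array([ 0.01905361, -0.0220457 , -0.00120773]), 'grip_force': 0.0, 'finger_gap': 0.08566126463699261}
{'fovy': 54.09455150581824, 'cx': 327.15573549750025, 'cy': 199.41801937933303, 'eye': array([0.46825455, 0.06001697, 1.08287559]), 'orientation': array([ 0.04535841, -0.69767301,  0.713612  , -0.04419167])}
top 0.9960546875
hood 0.72 171 218 [0.558 0.466 0.071]
hood 0.59 237 241 [0.493 0.277 0.145]
hood 0.52 478 229 [ 0.511 -0.32   0.089]
enclosure 0.88 246 242 [0.491 0.268 
[... 1297 characters left out ...]
0.278  0.01 ]
wrench 0.59 361 282 [0.72  0.331 0.007]
tape 0.58 318 260 [ 0.744  0.185 -0.006]
jar 0.68 313 146 [ 0.451 -0.093  0.061]
carton 0.66 266 219 [ 0.769 -0.006  0.056]
plug 0.68 218 166 [ 0.723 -0.278  0.048]
plug 0.4 240 119 [ 0.544 -0.354  0.084]
{'fovy': 61.24646646313399, 'cx': 317.17513692140034, 'cy': 201.65615499226607, 'tool_from_camera': array([[-3.29968921e-04, -9.64964315e-01, -2.62380947e-01,
         6.68081175e-02],
       [ 9.99999925e-01, -2.65429558e-04, -2.81418468e-04,
         9.81086190e-05],
       [ 2.01915121e-04, -2.62381020e-01,  9.64964331e-01,
        -1.43263605e-01],
       [ 0.00000000e+00,  0.00000000e+00,  0.00000000e+00,
         1.00000000e+00]])}
```

View pics/top0.png

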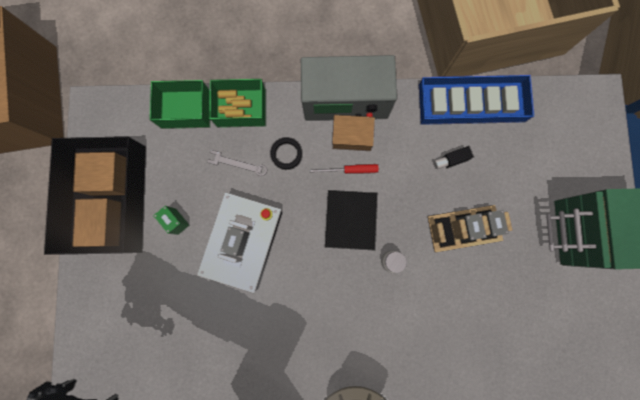

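View pics/scene0.png

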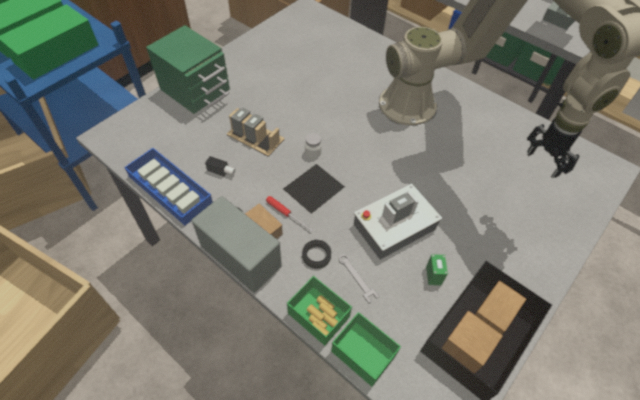

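The top view shows the enclosure at about (240,240) with its button at (266,213), the mat at (352,220), and the rack at (468,228). The two parked hoods are at (477,228) and (498,222), so the free bay is the left one, around (440,235). The green look-alike is at (170,219). The scene view agrees with all of this. I'll move the wrist camera over the hood.

Call:
arm_command:
  moves: [1,-53,-22,-6,0,0,0,1,-53,-22,-6,0,0,0,1,-53,-22,-6,0,0,0,1,-53,-22,-6,0,0,0,1,-53,-22,-6,0,0,0,1,-53,-22,-6,0,0,0,1,-53,-22,-6,0,0,0,1,0,0,0,0,0,0]
  newtons: 40

```text
clock: 2.3
tcp_pos: [0.4935, 0.2701, 0.2733]
orientation: [0.001, 0.172, 0.985, 0.0]
wrist_force: [-1.0, -0.3, -0.4]
finger_gap: 0.085
grip_force: 0.0
```

```bash
python3 - <<'E'
from h import *
img,d,K,Rw,t=cam("wrist"); cv2.imwrite("pics/w1.png",img); P=cloud(d,K,Rw,t); np.savez("w1.npz",P=P,img=img)
s=get_state(); print(s["clock"],s["tcp_pos"],q2m(s["orientation"]).round(3).tolist())
def rect(P,lo,hi,box):
    z=P[...,2]; m=(z>lo)&(z<hi)&(P[...,0]>box[0])&(P[...,0]<box[1])&(P[...,1]>box[2])&(P[...,1]<box[3])
    q=P[m]; 
    r=cv2.minAreaRect((q[:,:2]*1000).astype(np.float32)); return len(q),r,np.median(q[:,2])
B=(.38,.62,.15,.4)
T=np.load("top0.npz")["P"]
for n,A in(("top",T),("w",P)):
    print(n,"lid",rect(A,.06,.08,B),"hood+tw",rect(A,.13,.16,B))
    print(n,np.histogram(A[...,2][(A[...,2]>.12)&(abs(A[...,1]-.27)<.1)],bins=np.arange(.12,.162,.003)))
print("mat",rect(T,.001,.02,(.42,.64,-.1,.08)))
print("rackbase",rect(T,.004,.12,(.4,.6,-.42,-.16)), "board tops",rect(T,.07,.12,(.4,.6,-.42,-.16)))
E
```

```text
2.35 [0.49164176 0.27143185 0.27311327] [[-0.941, 0.338, -0.0], [0.338, 0.941, 0.0], [0.0, 0.0, -1.0]]
top lid (4258, ((493.09014892578125, 288.7889709472656), (154.7422637939453, 224.22181701660156), 71.80111694335938), np.float64(0.07059449839720233)) hood+tw (634, ((492.85479736328125, 288.2017822265625), (46.032432556152344, 93.83613586425781), 70.49225616455078), np.float64(0.14468292867319027))
top (array([ 10,  10,  10,  10,  15,  34,  87, 125, 268,  94,   4,   0,   0,
         0]), array([0.12 , 0.123, 0.126, 0.129, 0.132, 0.135, 0.138, 0.141, 0.144,
       0.147, 0.15 , 0.153, 0.156, 0.159, 0.162]))
w lid (25404, ((491.80108642578125, 289.51910400390625), (154.2801513671875, 223.9778289794922), 71.68199920654297), np.float64(0.0706848472221315)) hood+tw (5104, ((491.6844482421875, 289.0674133300781), (45.36220932006836, 94.0025863647461), 71.64305114746094), np.float64(0.14538773238566452))
w (array([  28,   24,   36,   81,   86,  125, 1002,  250, 3377,  214,    0,
          0,    0,    0]), array([0.12 , 0.123, 0.126, 0.129, 0.132, 0.135, 0.138, 0.141, 0.144,
       0.147, 0.15 , 0.153, 0.156, 0.159, 0.162]))
mat (3545, ((529.9296875, -10.017539978027344), (179.95718383789062, 219.69627380371094), 89.97525787353516), np.float64(0.0033687791466592287))
rackbase (3006, ((500.2548828125, -289.934326171875), (198.8727569580078, 259.7477722167969), 0.13604630529880524), np.float64(0.0317008533551536)) board tops (1288, ((517.4478759765625, -314.7054443359375), (61.78780746459961, 187.24972534179688), 8.047696113586426), np.float64(0.0860637826335548))
```

View pics/w1.png

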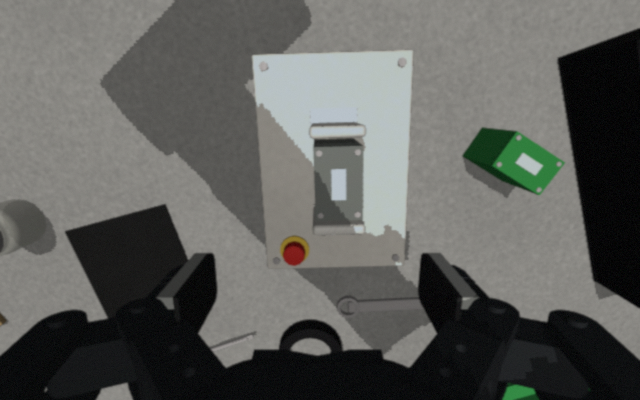

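The wrist view shows the hood at (338,185) between the two towers, with the button at (293,251), and the fingers straddling it. The lid height of 70.6 mm and the 145 mm top both match the text. Next I'll fit the hood alone, and the mat by colour.

```bash
python3 - <<'E'
from h import *
w=np.load("w1.npz");P=w["P"]; z=P[...,2]
m=(z>.1425)&(z<.152)&(np.hypot(P[...,0]-.492,P[...,1]-.289)<.06)
m=cv2.morphologyEx(m.astype(np.uint8),cv2.MORPH_OPEN,np.ones((5,5)))
q=P[m>0]; print("hood",len(q),cv2.minAreaRect((q[:,:2]*1e3).astype(np.float32)),np.median(q[:,2]))
t=np.load("top0.npz");P=t["P"];g=t["img"].max(2)
m=(g<60)&(P[...,0]>.42)&(P[...,0]<.66)&(P[...,1]>-.12)&(P[...,1]<.1)&(P[...,2]<.012)
m=cv2.morphologyEx(m.astype(np.uint8),cv2.MORPH_OPEN,np.ones((3,3)))
q=P[m>0]; print("mat",len(q),cv2.minAreaRect((q[:,:2]*1e3).astype(np.float32)),np.median(q[:,2]))
E
```

```text
hood 3592 ((492.0355529785156, 289.4761962890625), (40.128028869628906, 62.22511672973633), 71.76848602294922) 0.14577097814602624
mat 2743 ((549.025146484375, -4.200340270996094), (135.42604064941406, 156.3373260498047), 85.50619506835938) 0.003625615144579708
```

Call:
arm_command:
  moves: [1,6,17,40,0,0,-0.027,1,0,0,40,0,0,0,1,0,0,40,0,0,0,1,0,0,30,0,0,0,1,0,0,15,0,0,0,1,0,0,7,0,0,0,1,0,0,0,0,0,0,1,0,0,0,0,0,0]

```text
clock: 3.35
tcp_pos: [0.4912, 0.2913, 0.1026]
orientation: [0.001, 0.156, 0.988, 0.001]
wrist_force: [-0.1, 0.2, 0.3]
finger_gap: 0.085
grip_force: 0.0
```

```bash
python3 - <<'E'
from h import *
s=get_state(); print(s["clock"],s["tcp_pos"],s["wrist_force"]); M=q2m(s["orientation"]); print(M.round(4))
print(M.T@(np.array([.492,.2895,.101])-s["tcp_pos"])*1e3)
E
```

```text
3.35 [0.49124179 0.29128915 0.10256455] [-0.13623582  0.23307942  0.31554725]
[[-0.9512  0.3086  0.002 ]
 [ 0.3086  0.9512  0.001 ]
 [-0.0016  0.0016 -1.    ]]
[-1.27078268 -1.47027533  1.56433715]
```

Call:
arm_command:
  moves: [1,-1,-1.5,2,0,0,0,0,0,0,0,0,0,0,-1,0,0,0,0,0,0,-1,0,0,0,0,0,0,-1,0,0,0,0,0,0,-1,0,0,0,0,0,0,-1,0,0,0,0,0,0,-1,0,0,0,0,0,0]
  newtons: 40

```text
clock: 4.35
tcp_pos: [0.4911, 0.2892, 0.0995]
orientation: [0.0, 0.156, 0.988, 0.0]
wrist_force: [0.4, 0.6, 2.6]
finger_gap: 0.0401
grip_force: 41.0
```

Call:
arm_command:
  moves: [-1,0,0,-4,0,0,0,-1,0,0,-10,0,0,0,-1,0,0,-15,0,0,0,-1,0,0,-20,0,0,0,-1,0,0,-25,0,0,0,-1,0,0,-25,0,0,0,-1,0,0,-15,0,0,0,-1,0,0,0,0,0,0]

```text
clock: 5.35
tcp_pos: [0.4917, 0.2894, 0.2149]
orientation: [0.001, 0.156, 0.988, 0.001]
wrist_force: [-0.0, 0.5, -2.5]
finger_gap: 0.0395
grip_force: 40.5
```

```bash
python3 - <<'E'
from h import *
s=get_state(); print(s["clock"],s["tcp_pos"],s["wrist_force"],s["finger_gap"]); M=q2m(s["orientation"]);print(M.round(4), s["joint_pos"])
print(M.T@(np.array([.545,-.005,.2])-s["tcp_pos"])*1e3)
E
```

```text
5.35 [0.49170877 0.28944108 0.21489519] [-0.00724748  0.48247567 -2.47009607] 0.03949027281740995
[[-0.9512  0.3087  0.0027]
 [ 0.3087  0.9512  0.0012]
 [-0.0022  0.002  -1.    ]] [ 3.91320924e-01  3.06938577e-01 -2.82030866e-03  1.25805388e+00
  6.17353019e-05  7.05105604e-01]
[-141.53848837 -263.6445739    14.68898532]
```

Call:
arm_command:
  moves: [-1,-12,-22,0,0,0,0,-1,-24,-44,0,0,0,0,-1,-25,-47,0,0,0,0,-1,-25,-47,0,0,0,0,-1,-25,-47,0,0,0,0,-1,-20,-37,0,0,0,0,-1,-10,-20,0,0,0,0,-1,0,0,0,0,0,0]

```text
clock: 6.35
tcp_pos: [0.5431, -0.0071, 0.212]
orientation: [-0.001, 0.158, 0.987, 0.0]
wrist_force: [-0.5, 0.2, -1.6]
finger_gap: 0.0392
grip_force: 40.9
```

Call:
arm_command:
  moves: [-1,0,0,30,0,0,0,-1,0,0,45,0,0,0,-1,0,0,45,0,0,0,-1,0,0,25,0,0,0,-1,0,0,15,0,0,0,-1,0,0,6,0,0,0,-1,0,0,0,0,0,0,-1,0,0,0,0,0,0]

```text
clock: 7.35
tcp_pos: [0.5445, -0.0056, 0.0484]
orientation: [0.001, 0.156, 0.988, 0.0]
wrist_force: [0.3, -0.5, -2.1]
finger_gap: 0.0398
grip_force: 40.8
```

```bash
python3 - <<'E'
from h import *
img,d,K,Rw,t=cam("scene"); P=cloud(d,K,Rw,t); np.savez("scene1.npz",P=P,img=img)
cv2.imwrite("pics/scene1.png",cv2.resize(img[120:260,230:420],None,fx=4,fy=4))
s=get_state(); print(s["clock"],s["tcp_pos"],s["wrist_force"],s["finger_gap"]);print(q2m(s["orientation"]).round(4))
E
```

```text
7.4 [ 0.544473   -0.00562226  0.04838574] [ 0.23082239 -0.98433637 -2.1109418 ] 0.03968683037669498
[[-9.512e-01  3.087e-01  2.100e-03]
 [ 3.087e-01  9.512e-01 -2.000e-04]
 [-2.100e-03  4.000e-04 -1.000e+00]]
```

View pics/scene1.png

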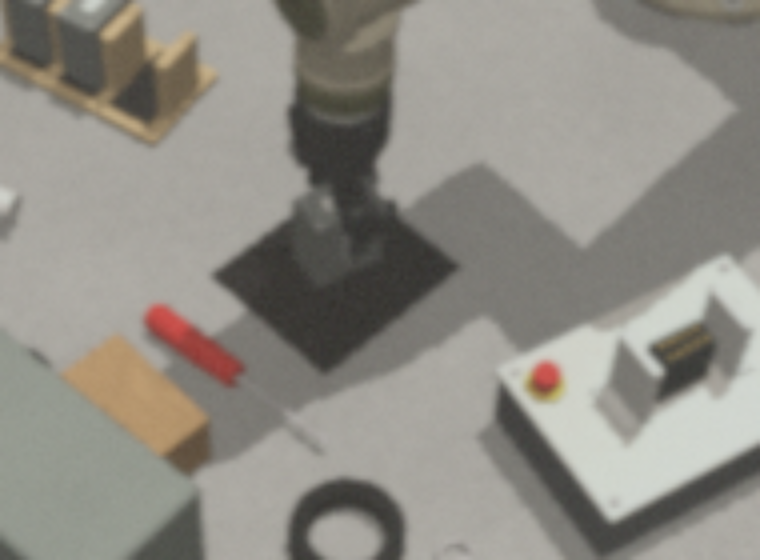

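The crop shows the connector uncovered at (685,355). The hood hangs upright over the mat at (320,240), about 15 mm above it. I'll lower it in small steps until the force shows contact.

Call:
arm_command:
  moves: [-1,0,0,8,0,0,0,-1,0,0,4,0,0,0,-1,0,0,1,0,0,0,-1,0,0,0,0,0,0]

```text
clock: 7.9
tcp_pos: [0.5434, -0.0055, 0.0341]
orientation: [-0.0, 0.156, 0.988, 0.0]
wrist_force: [0.7, -0.7, -2.0]
finger_gap: 0.0393
grip_force: 40.8
```

Call:
arm_command:
  moves: [-1,0,0,1,0,0,0,-1,0,0,0.5,0,0,0,-1,0,0,0,0,0,0]

```text
clock: 8.28
tcp_pos: [0.5436, -0.0055, 0.0328]
orientation: [0.0, 0.156, 0.988, 0.0]
wrist_force: [-0.8, -0.7, -2.4]
finger_gap: 0.0395
grip_force: 40.8
```

Call:
arm_command:
  moves: [-1,0,0,1,0,0,0,-1,0,0,0,0,0,0]

```text
clock: 8.52
tcp_pos: [0.5437, -0.0055, 0.0325]
orientation: [0.0, 0.156, 0.988, 0.0]
wrist_force: [-2.2, 1.1, 4.9]
finger_gap: 0.0396
grip_force: 41.5
```

Call:
arm_command:
  moves: [0,0,0,0,0,0,0,1,0,0,0,0,0,0,1,0,0,0,0,0,0,1,0,0,0,0,0,0,1,0,0,0,0,0,0,1,0,0,0,0,0,0]

```text
clock: 9.28
tcp_pos: [0.5435, -0.0055, 0.0318]
orientation: [0.0, 0.156, 0.988, 0.0]
wrist_force: [0.1, 0.1, 0.5]
finger_gap: 0.0851
grip_force: 0.0
```

Call:
arm_command:
  moves: [1,0,0,-20,0,0,0,1,0,0,-45,0,0,0,1,0,0,-45,0,0,0,1,0,0,-30,0,0,0.17,1,0,0,0,0,0,0.17,1,0,0,0,0,0,0.17,1,0,0,0,0,0,0.17,1,0,0,0,0,0,0.17]

```text
clock: 10.28
tcp_pos: [0.5435, -0.0055, 0.1718]
orientation: [-0.0, 0.552, 0.834, 0.0]
wrist_force: [0.5, -0.1, 0.2]
finger_gap: 0.0851
grip_force: 0.0
```

Call:
arm_command:
  moves: [1,0,0,0,0,0,0.18,1,0,0,0,0,0,0.18,1,0,0,0,0,0,0.18,1,0,0,0,0,0,0.18,1,0,0,0,0,0,0,1,0,0,0,0,0,0]

```text
clock: 11.02
tcp_pos: [0.5435, -0.0055, 0.1718]
orientation: [-0.0, 0.808, 0.589, 0.0]
wrist_force: [-0.3, -0.6, 0.4]
finger_gap: 0.0854
grip_force: 0.0
```

```bash
python3 - <<'E'
from h import *
img,d,K,Rw,t=cam("wrist"); P=cloud(d,K,Rw,t); np.savez("w2.npz",P=P,img=img); cv2.imwrite("pics/w2.png",img)
s=get_state(); print(s["clock"],s["tcp_pos"],s["joint_pos"]); M=q2m(s["orientation"]); print(M.round(4))
z=P[...,2]; m=(z>.07)&(z<.09)&(np.hypot(P[...,0]-.544,P[...,1]+.005)<.06)
m=cv2.morphologyEx(m.astype(np.uint8),cv2.MORPH_OPEN,np.ones((5,5)))
q=P[m>0]; print("hood",len(q),cv2.minAreaRect((q[:,:2]*1e3).astype(np.float32)),np.median(q[:,2]))
E
```

```text
11.075 [ 0.54351567 -0.00553526  0.17177715] [-1.57939436e-01  2.77413835e-01 -1.50636579e-01  1.14277509e+00
  6.57897374e-05  1.72351227e+00]
[[ 3.057e-01  9.521e-01 -0.000e+00]
 [ 9.521e-01 -3.057e-01  1.000e-04]
 [ 1.000e-04 -0.000e+00 -1.000e+00]]
hood 4683 ((544.9061889648438, -5.650806427001953), (40.71959686279297, 62.143558502197266), 71.75560760498047) 0.07873530079721777
```

View pics/w2.png

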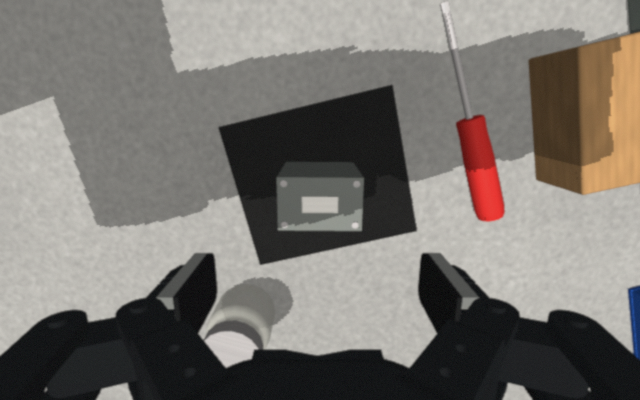

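The wrist view shows the hood standing upright on the mat at (320,205), free of the fingers, top at 78.7 mm. Before regrasping I'll look at the rack with the gripper empty.

Call:
arm_command:
  moves: [1,-25,5,-15,0,0,0,1,-50,10,-20,0,0,0,1,-53,11,0,0,0,0,1,-53,11,0,0,0,0,1,-53,11,0,0,0,-0.15,1,-30,6,0,0,0,-0.15,1,0,0,0,0,0,-0.15,1,0,0,0,0,0,0]

```text
clock: 12.08
tcp_pos: [0.518, -0.274, 0.2065]
orientation: [-0.0, 0.658, 0.753, 0.0]
wrist_force: [0.2, -0.4, -0.0]
finger_gap: 0.0852
grip_force: 0.0
```

```bash
python3 - <<'E'
from h import *
get_state()
img,d,K,Rw,t=cam("wrist"); P=cloud(d,K,Rw,t); np.savez("w3.npz",P=P,img=img); cv2.imwrite("pics/w3.png",img)
s=get_state(); print(s["clock"],s["tcp_pos"],s["qvel"].round(4)); M=q2m(s["orientation"]); print(M.round(4))
x,y,z=P[...,0],P[...,1],P[...,2]; B=(x>.42)&(x<.6)&(y<-.16)&(y>-.42)
def rect(m,k=3):
    m=cv2.morphologyEx(m.astype(np.uint8),cv2.MORPH_OPEN,np.ones((k,k))); n,l,st,_=cv2.connectedComponentsWithStats(m)
    for i in range(1,n):
        if st[i,4]>150:
            q=P[l==i]; print(st[i,4],[np.round(v,1) for v in cv2.minAreaRect((q[:,:2]*1e3).astype(np.float32))],np.median(q[:,2]).round(4))
print("hoods");rect(B&(z>.0845)&(z<.095),5)
print("boards");rect(B&(z>.076)&(z<.0835))
print("floor");rect(B&(z>.009)&(z<.016))
print("base");rect(B&(z>.004)&(z<.016))
E
```

```text
12.125 [ 0.51809561 -0.27351518  0.20662513] [ 0.0133 -0.0064 -0.0036 -0.0019  0.0014  0.0102]
[[-1.345e-01  9.909e-01 -2.000e-04]
 [ 9.909e-01  1.345e-01  3.000e-04]
 [ 4.000e-04 -1.000e-04 -1.000e+00]]
hoods
3396 [array([ 516.1, -315.6]), array([62.1, 40.9]), np.float64(8.8)] 0.0877
2953 [array([ 524.6, -373. ]), array([61.8, 41.9]), np.float64(8.7)] 0.0878
boards
1022 [array([ 503.7, -229.5]), array([50.1, 12.9]), np.float64(8.7)] 0.0803
885 [array([ 511.8, -286.6]), array([49.7, 12.9]), np.float64(8.2)] 0.0803
637 [array([ 520.6, -344.4]), array([49.5, 11.8]), np.float64(7.0)] 0.0804
261 [array([ 521.9, -353.2]), array([60.6,  1.8]), np.float64(8.8)] 0.0797
415 [array([ 529.2, -401.9]), array([48.3,  9.5]), np.float64(7.0)] 0.0807
floor
7156 [array([ 516.5, -315.5]), array([ 99.5, 189.5]), np.float64(8.4)] 0.0116
base
7342 [array([ 516.4, -315.5]), array([100.1, 189.7]), np.float64(8.4)] 0.0116
```

View pics/w3.png

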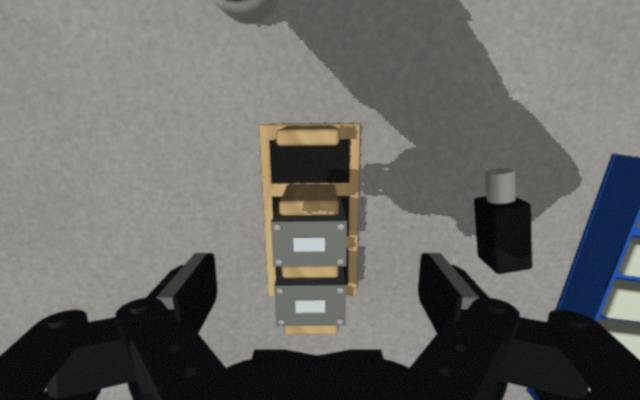

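The wrist view shows the empty bay at (312,160) and the parked hoods at (310,245) and (310,307). The boards at 80 mm, hood tops at 87.7 mm and floor at 11.6 mm all match the text. The free bay centre is (0.5078, -0.2581) with yaw 8.4°. I'll go back to the hood.

Call:
arm_command:
  moves: [1,26,6,0,0,0,0,1,50,12,0,0,0,0,1,56,13,0,0,0,0,1,56,13,0,0,0,0,1,50,13,0,0,0,0.15,1,24,6,20,0,0,0.15,1,0,0,30,0,0,0.153,1,0,0,0,0,0,0]

```text
clock: 13.12
tcp_pos: [0.5465, -0.0046, 0.1549]
orientation: [-0.002, 0.809, 0.588, -0.002]
wrist_force: [-0.4, -0.2, 0.3]
finger_gap: 0.0854
grip_force: 0.0
```

```bash
python3 - <<'E'
from h import *
img,d,K,Rw,t=cam("wrist"); P=cloud(d,K,Rw,t)
s=get_state(); print(s["clock"],s["tcp_pos"]); M=q2m(s["orientation"]); print(np.degrees(np.arctan2(M[1,1],M[0,1])))
z=P[...,2]; m=(z>.07)&(z<.09)&(np.hypot(P[...,0]-.544,P[...,1]+.005)<.06)
m=cv2.morphologyEx(m.astype(np.uint8),cv2.MORPH_OPEN,np.ones((5,5)))
q=P[m>0]; r=cv2.minAreaRect((q[:,:2]*1e3).astype(np.float32)); print("hood",len(q),r,np.median(q[:,2]))
print(M.T@(np.array([r[0][0]/1e3,r[0][1]/1e3,.038])-s["tcp_pos"])*1e3)
E
```

```text
13.175 [ 0.54753199 -0.00525118  0.15643368]
-17.935251617078915
hood 5308 ((544.99560546875, -5.398441314697266), (40.551292419433594, 62.104026794433594), 71.97608947753906) 0.07869798513936505
[ -0.8854254   -2.12331654 118.43858294]
```

Call:
arm_command:
  moves: [1,-1,-2,0,0,0,0,1,0,0,30,0,0,0,1,0,0,40,0,0,0,1,0,0,30,0,0,0,1,0,0,13,0,0,0,1,0,0,5,0,0,0,1,0,0,0,0,0,0,1,0,0,0,0,0,0]

```text
clock: 14.18
tcp_pos: [0.5473, -0.0065, 0.04]
orientation: [0.001, 0.81, 0.587, 0.001]
wrist_force: [1.0, 0.3, 0.6]
finger_gap: 0.0855
grip_force: 0.0
```

```bash
python3 - <<'E'
from h import *
s=get_state(); print(s["clock"],s["tcp_pos"],s["wrist_force"]); M=q2m(s["orientation"]); print(M.round(4))
print(M.T@(np.array([.545,-.0055,.038])-s["tcp_pos"])*1e3)
E
```

```text
14.175 [ 0.54727522 -0.00653024  0.0400109 ] [1.02316345 0.29787991 0.56087781]
[[ 3.107e-01  9.505e-01  2.200e-03]
 [ 9.505e-01 -3.107e-01 -3.000e-04]
 [ 4.000e-04  2.200e-03 -1.000e+00]]
[ 0.27153585 -2.48705056  2.0056371 ]
```

Call:
arm_command:
  moves: [1,0,-2.5,2,0,0,0,0.7,0,0,0,0,0,0,0,0,0,0,0,0,0,-1,0,0,0,0,0,0,-1,0,0,0,0,0,0,-1,0,0,0,0,0,0]

```text
clock: 14.92
tcp_pos: [0.5443, -0.0056, 0.0372]
orientation: [0.0, 0.81, 0.587, 0.0]
wrist_force: [-0.1, -0.0, 4.6]
finger_gap: 0.0616
grip_force: 44.5
```

```bash
python3 - <<'E'
from h import *
img,d,K,Rw,t=cam("wrist"); P=cloud(d,K,Rw,t)
s=get_state(); print(s["clock"],s["tcp_pos"],s["finger_gap"],s["grip_force"],s["wrist_force"]); M=q2m(s["orientation"]); print(M.round(4))
z=P[...,2]; m=(z>.07)&(z<.09)&(np.hypot(P[...,0]-.544,P[...,1]+.005)<.055)
m=cv2.morphologyEx(m.astype(np.uint8),cv2.MORPH_OPEN,np.ones((5,5)))
q=P[m>0]; r=cv2.minAreaRect((q[:,:2]*1e3).astype(np.float32)); print("hood",len(q),r,np.median(q[:,2]))
E
```

```text
14.975 [ 0.54425202 -0.00557563  0.03716574] 0.06185459206141028 44.519997239112854 [-0.44620425 -0.43365638  5.10004975]
[[ 3.107e-01  9.505e-01  8.000e-04]
 [ 9.505e-01 -3.107e-01  0.000e+00]
 [ 3.000e-04  7.000e-04 -1.000e+00]]
hood 20755 ((543.5652465820312, -5.188968658447266), (41.464691162109375, 106.96430206298828), 71.84947204589844) 0.07876090553070185
```

Call:
arm_command:
  moves: [-1,0,0,-4,0,0,0,-1,0,0,-15,0,0,0,-1,0,0,-35,0,0,0,-1,0,0,-40,0,0,0,-1,0,0,-31,0,0,0,-1,0,0,-5,0,0,0,-1,0,0,0,0,0,0]

```text
clock: 15.85
tcp_pos: [0.5437, -0.0055, 0.1664]
orientation: [-0.0, 0.81, 0.587, -0.0]
wrist_force: [-1.0, 0.0, -2.5]
finger_gap: 0.0613
grip_force: 44.3
```

Call:
arm_command:
  moves: [-1,-20,4,0,0,0,0,-1,-45,8,0,0,0,0,-1,-55,9,0,0,0,0,-1,-55,9,0,0,0,0,-1,-50,9,0,0,0,0,-1,-26,5,0,0,0,-0.15,-1,0,0,0,0,0,-0.16,-1,0,0,0,0,0,-0.15]

```text
clock: 16.85
tcp_pos: [0.5063, -0.2578, 0.1642]
orientation: [-0.002, 0.653, 0.757, -0.0]
wrist_force: [0.2, 0.6, -2.2]
finger_gap: 0.0615
grip_force: 44.3
```

Call:
arm_command:
  moves: [-1,0,0,0,0,0,0,-1,0,0,0,0,0,0,-1,0,0,0,0,0,0]

```text
clock: 17.23
tcp_pos: [0.5076, -0.2575, 0.1663]
orientation: [-0.0, 0.655, 0.756, -0.0]
wrist_force: [-0.5, 1.0, -2.3]
finger_gap: 0.0614
grip_force: 44.2
```

```bash
cat > v.py <<'E'
from h import *
import sys
img,d,K,Rw,t=cam("wrist"); P=cloud(d,K,Rw,t); cv2.imwrite(f"pics/{sys.argv[1]}.png",img)
s=get_state(); print(s["clock"],s["tcp_pos"],s["finger_gap"],s["wrist_force"],s["joint_pos"].round(2)); M=q2m(s["orientation"]); print(M.round(4),np.degrees(np.arctan2(M[1,1],M[0,1])))
x,y,z=P[...,0],P[...,1],P[...,2]; B=(x>.42)&(x<.6)&(y<-.16)&(y>-.42)
m=cv2.morphologyEx((B&(z>.076)&(z<.083)).astype(np.uint8),cv2.MORPH_OPEN,np.ones((3,3))); n,l,st,_=cv2.connectedComponentsWithStats(m)
for i in range(1,n):
    if st[i,4]>150:
        q=P[l==i]; print(st[i,4],[np.round(v,1) for v in cv2.minAreaRect((q[:,:2]*1e3).astype(np.float32))],np.median(q[:,2]).round(4))
# held hood top: tool-frame
q=(P-s["tcp_pos"])@M; h=(abs(q[...,1])<.026)&(abs(q[...,0])<.035)&(abs(q[...,2]+.0415)<.006)
k=q[h]; print("hood top tool", len(k), k.min(0)*1e3,k.max(0)*1e3, np.median(k[:,2]), np.polyfit(k[:,0],k[:,2],1), np.polyfit(k[:,1],k[:,2],1))
print("to bay", M.T@(np.array([.5078,-.2581,.0452])-s["tcp_pos"])*1e3)
E
python3 v.py w4
```

```text
17.275 [ 0.50765579 -0.25756887  0.16652787] 0.06153385169248193 [-0.14079597  0.1491233  -2.76577816] [-0.61  0.33 -0.09  1.15  0.    0.82]
[[-1.428e-01  9.898e-01 -3.000e-04]
 [ 9.898e-01  1.428e-01  4.000e-04]
 [ 4.000e-04 -2.000e-04 -1.000e+00]] 8.208483483814296
1344 [array([ 503.6, -229.4]), array([50.1, 12.8]), np.float64(8.2)] 0.0803
hood top tool 15587 [-20.11487071 -25.99927999 -44.05301446] [ 21.22169035  25.99773608 -35.51095263] -0.041386195045697224 [ 0.02858249 -0.04137872] [-0.00042782 -0.0412565 ]
to bay [-5.93499005e-01  9.61386124e-02  1.21327628e+02]
```

View pics/w4.png

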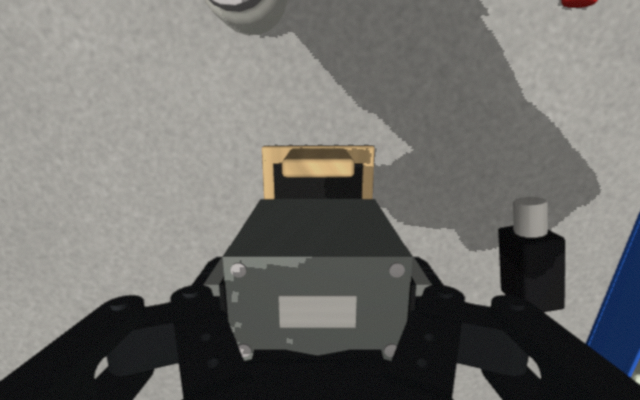

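The wrist view shows the held hood's top at (318,310), with the bay boards beyond it at (318,165). The depth suggests the hood tilts by 0.029 rad about the grip line. I'll check that against the view of the hood standing on the mat, in case it is camera bias.

```bash
python3 - <<'E'
from h import *
def fit(q):
    A=np.c_[q[:,:2],np.ones(len(q))]; return np.linalg.lstsq(A,q[:,2],rcond=None)[0]
for f,c in (("w2",(.545,-.0057,.0787)),("w3",(.5161,-.3156,.0877)),("w1",(.492,.2895,.1457))):
    P=np.load(f+".npz")["P"]; q=P[(np.hypot(P[...,0]-c[0],P[...,1]-c[1])<.018)&(abs(P[...,2]-c[2])<.005)]
    print(f,fit(q))
img,d,K,Rw,t=cam("wrist"); s=get_state(); M=q2m(s["orientation"]); P=(cloud(d,K,Rw,t)-s["tcp_pos"])@M
q=P[(np.hypot(P[...,0],P[...,1])<.018)&(abs(P[...,2]+.0414)<.005)]; print("held,tool",fit(q))
h=(abs(P[...,1])<.025)&(P[...,0]>.012)&(P[...,0]<.03)&(P[...,2]>-.034)&(P[...,2]<.03); q=P[h]; print("side x vs z",len(q),np.polyfit(q[:,2],q[:,0],1))
E
```

```text
w2 [-0.00023302  0.00099406  0.07903534]
w3 [0.00153555 0.00140607 0.08755415]
w1 [0.00188782 0.00202129 0.14442236]
held,tool [-0.00033819  0.00139145 -0.04162216]
side x vs z 5644 [0.00034504 0.02050232]
```

The hood is not tilted: its top and side are flat within 2 mrad, and it sits 0.5 mm along tool x. I'll shift by about -1 mm and lower it.

Call:
arm_command:
  moves: [-1,-1,0,15,0,0,-0.003,-1,0,0,20,0,0,0,-1,0,0,12,0,0,0,-1,0,0,0,0,0,0,-1,0,0,0,0,0,0]

```text
clock: 17.95
tcp_pos: [0.5082, -0.259, 0.1201]
orientation: [0.0, 0.653, 0.757, 0.0]
wrist_force: [0.4, 0.3, -2.2]
finger_gap: 0.0619
grip_force: 44.3
```

```bash
python3 v.py w5
```

```text
18.0 [ 0.50831845 -0.25915462  0.12040965] 0.06192068640098311 [ 0.0510322  -0.13787478 -2.0905158 ] [-0.61  0.36 -0.17  1.04  0.    0.81]
[[-1.464e-01  9.892e-01  1.000e-03]
 [ 9.892e-01  1.464e-01 -6.000e-04]
 [-8.000e-04  9.000e-04 -1.000e+00]] 8.419015817256518
2084 [array([ 503.5, -229.4]), array([50.1, 13.3]), np.float64(8.3)] 0.0803
hood top tool 15563 [-19.66511001 -25.99502241 -43.76649232] [ 21.30855389  25.99362414 -35.50829282] -0.04130752069980259 [ 0.02819988 -0.04130702] [ 0.00032775 -0.04118318]
to bay [ 1.17856668 -0.4264748  75.20838463]
```

Call:
arm_command:
  moves: [-1,0.5,-0.3,6,0,0,0,-1,0,0,8,0,0,0,-1,0,0,8,0,0,0,-1,0,0,0,0,0,0]

```text
clock: 18.5
tcp_pos: [0.5068, -0.2579, 0.0967]
orientation: [-0.001, 0.653, 0.757, -0.0]
wrist_force: [1.0, -0.2, -2.3]
finger_gap: 0.0615
grip_force: 44.3
```

Call:
arm_command:
  moves: [-1,0,0,12,0,0,0,-1,0,0,14,0,0,0,-1,0,0,12,0,0,0,-1,0,0,6,0,0,0,-1,0,0,0,0,0,0]

```text
clock: 19.12
tcp_pos: [0.5071, -0.2581, 0.0531]
orientation: [-0.001, 0.653, 0.757, -0.0]
wrist_force: [-0.3, -0.6, -1.3]
finger_gap: 0.0612
grip_force: 44.3
```

Call:
arm_command:
  moves: [-1,0,0,4,0,0,0,-1,0,0,2,0,0,0,-1,0,0,0,0,0,0]

```text
clock: 19.5
tcp_pos: [0.5075, -0.2584, 0.0478]
orientation: [0.0, 0.653, 0.757, 0.0]
wrist_force: [0.0, 0.5, -1.6]
finger_gap: 0.0616
grip_force: 44.3
```

Call:
arm_command:
  moves: [-1,0,0,1,0,0,0,-1,0,0,0,0,0,0]

```text
clock: 19.75
tcp_pos: [0.5075, -0.2583, 0.0468]
orientation: [0.0, 0.653, 0.757, 0.0]
wrist_force: [0.6, -0.3, -1.8]
finger_gap: 0.0613
grip_force: 44.3
```

Call:
arm_command:
  moves: [-1,0,0,0.7,0,0,0,-1,0,0,0,0,0,0]

```text
clock: 20.0
tcp_pos: [0.5076, -0.2584, 0.0462]
orientation: [0.0, 0.653, 0.757, 0.0]
wrist_force: [0.3, 0.6, -1.6]
finger_gap: 0.0613
grip_force: 44.4
```

Call:
arm_command:
  moves: [-1,0,0,0.8,0,0,0,-1,0,0,0,0,0,0]

```text
clock: 20.25
tcp_pos: [0.5076, -0.2584, 0.0462]
orientation: [0.0, 0.653, 0.757, 0.0]
wrist_force: [-1.9, 0.6, 5.0]
finger_gap: 0.0612
grip_force: 45.1
```

Call:
arm_command:
  moves: [-1,0,0,0.7,0,0,0,-1,0,0,0,0,0,0]

```text
clock: 20.5
tcp_pos: [0.5076, -0.2585, 0.0461]
orientation: [0.001, 0.653, 0.757, -0.0]
wrist_force: [-3.0, 2.0, 9.1]
finger_gap: 0.0614
grip_force: 45.6
```

It touches the floor near the expected height, so I'll release, retreat upward and check.

Call:
arm_command:
  moves: [-0.2,0,0,0,0,0,0,0.5,0,0,0,0,0,0,1,0,0,0,0,0,0,1,0,0,0,0,0,0,1,0,0,0,0,0,0,1,0,0,0,0,0,0]

```text
clock: 21.25
tcp_pos: [0.5075, -0.2583, 0.0444]
orientation: [-0.0, 0.653, 0.757, 0.0]
wrist_force: [-0.5, -0.8, -0.1]
finger_gap: 0.0854
grip_force: 0.0
```

Call:
arm_command:
  moves: [1,0,0,-15,0,0,0,1,0,0,-40,0,0,0,1,0,0,-45,0,0,0,1,0,0,-45,0,0,0,1,0,0,-15,0,0,0,1,0,0,0,0,0,0,1,0,0,0,0,0,0,1,0,0,0,0,0,0]

```text
clock: 22.25
tcp_pos: [0.5066, -0.2578, 0.2028]
orientation: [-0.002, 0.653, 0.757, -0.0]
wrist_force: [-0.7, -0.3, -0.2]
finger_gap: 0.0853
grip_force: 0.0
```

```bash
python3 - <<'E'
from h import *
img,d,K,Rw,t=cam("wrist"); P=cloud(d,K,Rw,t); cv2.imwrite("pics/w6.png",img)
s=get_state(); print(s["clock"],s["tcp_pos"],s["finger_gap"],s["wrist_force"])
x,y,z=P[...,0],P[...,1],P[...,2]
m=cv2.morphologyEx(((x>.42)&(x<.6)&(y<-.16)&(y>-.42)&(z>.0845)&(z<.095)).astype(np.uint8),cv2.MORPH_OPEN,np.ones((5,5))); n,l,st,_=cv2.connectedComponentsWithStats(m)
for i in range(1,n):
    if st[i,4]>150:
        q=P[l==i]; r=cv2.minAreaRect((q[:,:2]*1e3).astype(np.float32)); print(st[i,4],r,np.median(q[:,2]).round(4))
        c=np.array(r[0])/1e3; k=q[np.hypot(*(q[:,:2]-c).T)<.018]
        if len(k)>50: print(np.linalg.lstsq(np.c_[k[:,:2],np.ones(len(k))],k[:,2],rcond=None)[0])
E
```

```text
22.3 [ 0.50678688 -0.25789219  0.20297348] 0.08555833849037439 [-0.28270016 -0.07503451  0.08088507]
3883 ((507.40167236328125, -258.2148742675781), (61.80223083496094, 40.60502243041992), 8.344676971435547) 0.0878
[0.00081614 0.00020689 0.08754592]
3376 ((516.3223876953125, -315.4873962402344), (61.994239807128906, 41.35192108154297), 8.41057300567627) 0.0878
[-0.00029997  0.00082784  0.0883644 ]
2879 ((524.8209228515625, -372.7823486328125), (61.98038101196289, 41.392372131347656), 8.58051872253418) 0.0878
[-0.00056352 -0.00131065  0.08778594]
```

View pics/w6.png

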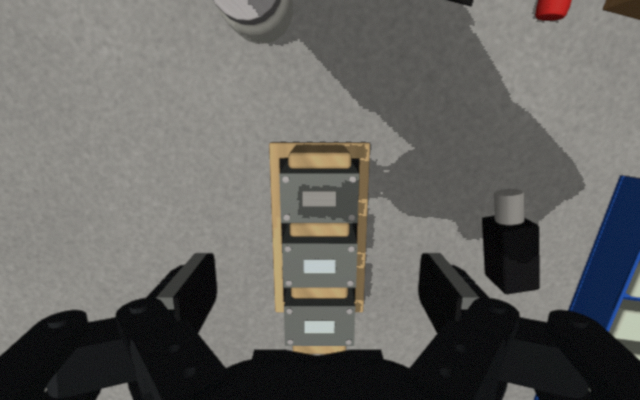

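The wrist view shows all three hoods in line, with ours at (319,198). Its height and yaw match the parked ones, it is level, and its centre is within 0.5 mm of the bay's. The gripper is clear, so I'm handing in.

```bash
python3 -c "
from workcell import *
print(hand_in())"
```

```text
the job is handed in; nothing more can be done
None
```

The hood was lifted off the connector, stood on the mat and released, then regrasped by its ends and lowered upright into the empty bay. Its centre measured within 0.5 mm of the bay's, the parked hoods had not moved, and I handed in at about 22 s; `hand_in()` returned no verdict.

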